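# Find the solid brass door knob by heft and hold it home on its stud

### The arm

A 7-joint arm with a two-finger parallel gripper is mounted at the origin on the work surface. World frame = base frame: x ahead of the robot, y to its left, z up, the work surface at z = 0. Lengths are in m, angles in rad, forces in N, time in s.
With the tool pointing down it reaches from about 0.4 to 0.85 m from the base axis. Payload 4.4 kg.
Tool frame: the origin (TCP) lies at the centre of the arm's flange, where the gripper is bolted on; the fingertips stand 199 mm ahead of it and the grasp point (between the pads) lies 180 mm ahead of it; z points along the fingers, x is the direction in which the jaws open and shut, and the axes are right-handed (so a half turn about z gives the same grasp; the last joint's range is limited). The gripper opens to 94 mm and grips with 3 to 60 N. Pads are 16 mm wide; open, the fingers measure 119 mm over their backs; the gripper's body (75 mm by 177 mm) begins 78 mm behind the grasp point.
Start: joints at [1.257, 0.628, 0.038, 1.517, -0.027, 0.996, -0.02], TCP at [0.159, -0.63, 0.405] pointing down, gripper open.
Joint ranges: [-3.06, 3.06], [-0.37, 2.12], [-1.25, 1.32], [0.18, 2.47], [-1.1, 4.24], [0.23, 1.98], [-2.94, 2.94]. Speed limits (rad/s): [2.57, 2.57, 3.14, 3.14, 3.14, 3.14, 3.14].

### API

Orientations are given as a rotation vector (axis times angle).
In Python, from station import bot gives the robot as it stands.
- The arm moves only by the tool arm_command, never from a script. Its argument "motion" is a list of rows, each a list of 7 numbers: the shift along the tool's x, y, z in mm, then the turn, a rotation vector about the tool's x, y, z in rad, then the closure, from 0 (fully open) to 1 (shut). A call has 1 to 5 rows; each row is the pose to reach, as a shift and turn from the pose commanded when the call began, along the tool's axes at that moment; what a row does not reach only later rows make up. A row lasts 1/8 s, in which the tool goes at most 62.5 mm and 10.7 degrees, less where a joint would pass 70% of its speed; a pose out of reach is approached as far as the arm can. A call with a gripper value outside its range is refused whole. The fingers move at their own pace and stop on an object; "squeeze" is the grip in N (left out, the last holds). Time passes only in rows, so rows that repeat a pose let the fingers close. It gives the time, the measured TCP pose, the force and the opening at its end, in the units of the state.
- bot.observe(): the state, without advancing time (a new reading comes with each control period).
- bot.read_camera(name): name is "scene" or "top" or "wrist"; returns a dict with "color" (480x640x3 uint8, red, green, blue), "intrinsics" (3x3 intrinsics, pixels), "k1" (the pictures are not rectified: a ray, as slopes to the right and down, at radius r is drawn at 1 + k1 r^2 times it, then the intrinsics apply), "eye" and "rotation" of the camera in the world. Camera axes: x right, y down, z forward; pixel columns grow to the right and rows downward; lengths in m; the calibration is good to about 2 mm. A picture is of the moment at which its call begins. There is no depth.
- bot.hand_in(): hands the job in, once; it reports no verdict.
Trained networks look in the newest picture that a camera, given by its name, has taken for a name from the list of things; names that differ only in an ending like _2 or _b are one class to them, and where a whole thing is asked for, a point or a joint stands for the part that bears it (a point fixed in the world has none). Each returns a list of dicts, best first, with "p" (0 to 1); they miss things now and then, are a little off and sometimes report something else, mostly with a low value. They report only what shows in the picture. A call takes as long as a camera call. They do not tell look-alikes from the thing itself.
- bot.boxes_of(camera, query): "box" ([centre column, centre row, width, height] in pixels, round what is visible of it).
The state is a dict: "clock": time; "joint_positions": joint angles; "joint_vel": joint speeds; "joint_efforts": joint torques, N m; "tool_pos": TCP position; "orientation": TCP orientation; "wrist_force": force on the tool from outside, world axes, zero at the start; "moment": the same for the moment, N m; "opening": finger opening in m.
Only numpy, scipy, OpenCV 4.12 (cv2) and the standard library are available. Lean on these libraries where they do the work, as an engineer would, in place of code of your own. Each camera call takes 0.05 s, during which the arm holds its last target.

### The job

The two drum-shaped brass door knobs standing in the wooden compartment tray look alike, but one is solid and the other hollow. Lift one and then the other clear of the tray to feel which is heavier, setting the first back in its own compartment before you lift the second; set down, never drop or topple them, and leave the lighter one standing in the compartment it came from. Then push the heavier knob fully home over the upright stud on the small door lying on the bench, so that it sits flat on the round rose, and finish while still gripping it there around its drum so that I can tighten its grub screw; do not disturb the hinge, the spare rose or the hex key.

Things in the scene. Friction and masses are not known exactly. Their poses are not given: they have to be found in the camera images.
- knob_j_mid (a point): Brass drum knob, the twin of the other by eye, standing on its neck in a large tray compartment. 60 mm tall; the top 28 mm is a drum of 54 mm diameter, below it the neck, 25 to 34 mm. One knob is solid (0.55-0.78 kg), one hollow (0.21-0.32 kg). Bore in the underside: 13 mm diameter, 32 mm deep, mouth countersunk to 21 mm. Point: centre, on the axis, 30 mm above the underside; z up the axis; yaw does not matter.
- knob_k_mid (a point): Brass drum knob, the twin of the other by eye, standing on its neck in a large tray compartment. 60 mm tall; the top 28 mm is a drum of 54 mm diameter, below it the neck, 25 to 34 mm. One knob is solid (0.55-0.78 kg), one hollow (0.21-0.32 kg). Bore in the underside: 13 mm diameter, 32 mm deep, mouth countersunk to 21 mm. Point: centre, on the axis, 30 mm above the underside; z up the axis; yaw does not matter.
- tray: Fixed dark wooden tray, 28 mm high, walls 6 mm, floor 6 mm thick. Origin: underside, where the dividers of its four large compartments cross; x, y along the walls. Large compartments are 114 mm square inside, centres at x = +-60, y = +-60 mm: two hold a knob, one a hinge, one a spare rose, each within 15 mm of its centre. Small compartments of screws at y = 117 to 177 mm.
- seat (a point): Centre of the flat top of the brass rose (50 mm diameter, 8 mm high) on the pale blue door lying fixed on bearers; 62 mm above the bench, 8 mm above the door face. A fixed upright steel stud, 10 mm diameter, chamfered tip, rises 26 mm from here. A knob fully home has its centre 30 mm above this point. x along the door's 500 mm edge; the door reaches 170 mm to -x, 47 mm to +y, 353 mm to -y.
- hinge: Bystander: steel butt hinge lying open and flat in a large tray compartment, 66 by 75 mm, 9 mm thick. Origin: centre of its underside.
- spare_rose: Bystander: loose brass rose, a ring of 50 mm outside diameter, 16 mm hole, 8 mm high, lying in a large tray compartment. Origin: centre of its underside.
- hexkey: Bystander: small dark L-shaped hex key, 90 by 31 mm, 6 mm thick, lying flat on the door's stile, 110 to 150 mm beyond the stud. Origin: underside, near the middle of its long arm.
Mind the look-alikes: they are no part of the job. Leave any black or green look-alike of the part that bears knob_j_mid alone.

How it is judged:
On the way, in this order (a step that is already met when the one before it is completed fails the run):
1. the lighter knob is lifted clear of the tray in the fingers, the heavier standing in the tray (((z of knob_k_mid in the frame of tray above 0.058 m and contact force between the fingers and knob_k above 0.5 N and contact force between knob_j and tray above 4.5 N) or (z of knob_j_mid in the frame of tray above 0.058 m and contact force between the fingers and knob_j above 0.5 N and contact force between knob_k and tray above 4.5 N))), for 0.2 s.
2. after that the heavier knob is lifted clear of the tray in the fingers, the lighter standing in the tray (((z of knob_j_mid in the frame of tray above 0.058 m and contact force between the fingers and knob_j above 0.5 N and contact force between knob_k and tray between 1 and 4.5 N) or (z of knob_k_mid in the frame of tray above 0.058 m and contact force between the fingers and knob_k above 0.5 N and contact force between knob_j and tray between 1 and 4.5 N))), for 0.2 s.
3. the heavier knob is fully home on the stud and held there (((z of knob_j_mid in the frame of seat between 0.026 and 0.033 m and horizontal distance between knob_j_mid and seat below 0.005 m and angle between knob_j_mid's own z axis and vertical below 0.08 rad and contact force between the fingers and knob_j above 2 N and distance between the grasp point and knob_j_mid below 0.035 m and contact force between knob_k and tray between 1 and 4.5 N) or (z of knob_k_mid in the frame of seat between 0.026 and 0.033 m and horizontal distance between knob_k_mid and seat below 0.005 m and angle between knob_k_mid's own z axis and vertical below 0.08 rad and contact force between the fingers and knob_k above 2 N and distance between the grasp point and knob_k_mid below 0.035 m and contact force between knob_j and tray between 1 and 4.5 N))), for 0.2 s.
At the end, for the whole second after the job is handed in: The heavier knob sits on the rose (gap under 3 mm, within 5 mm of the stud's axis, tilt under 0.08 rad), gripped with over 2 N, the grasp within 35 mm of its centre. The lighter (under 4.5 N) stands upright (0.1 rad) on the floor of its own compartment, within 70 mm of its start; both at rest (((z of knob_j_mid in the frame of seat between 0.026 and 0.033 m and horizontal distance between knob_j_mid and seat below 0.005 m and angle between knob_j_mid's own z axis and vertical below 0.08 rad and contact force between the fingers and knob_j above 2 N and distance between the grasp point and knob_j_mid below 0.035 m and linear speed of each of knob_j, knob_k below 0.02 m/s and contact force between knob_k and tray between 1 and 4.5 N and z of knob_k_mid in the frame of tray below 0.04 m and angle between knob_k_mid's own z axis and vertical below 0.1 rad and distance of knob_k_mid from where it was at the start of the episode below 0.07 m and contact force between the fingers and knob_k below 0.1 N) or (z of knob_k_mid in the frame of seat between 0.026 and 0.033 m and horizontal distance between knob_k_mid and seat below 0.005 m and angle between knob_k_mid's own z axis and vertical below 0.08 rad and contact force between the fingers and knob_k above 2 N and distance between the grasp point and knob_k_mid below 0.035 m and linear speed of each of knob_k, knob_j below 0.02 m/s and contact force between knob_j and tray between 1 and 4.5 N and z of knob_j_mid in the frame of tray below 0.04 m and angle between knob_j_mid's own z axis and vertical below 0.1 rad and distance of knob_j_mid from where it was at the start of the episode below 0.07 m and contact force between the fingers and knob_j below 0.1 N))); the arm keeps its last pose, push and grip.
It fails at once if a knob is dropped or flung (moves faster than 0.5 m/s outside the fingers) ((contact force between the fingers and knob_j below 0.1 N and linear speed of knob_j above 0.5 m/s) or (contact force between the fingers and knob_k below 0.1 N and linear speed of knob_k above 0.5 m/s)).
It fails at once if a knob is toppled (tilted more than 0.6 rad) (angle between any of knob_j_mid, knob_k_mid's own z axis and vertical above 0.6 rad).
It fails at once if the hinge, spare rose or hex key is moved more than 30 mm (distance of any of hinge, spare_rose, hexkey from where it was at the start of the episode above 0.03 m).
It also fails if it takes over 72 s, if anything falls off the work surface, if the arm or the gripper's body presses on something with over 40 N, if the wrist force passes 120 N, or if a joint passes its speed limit or range.

## Working session

There is one attempt and no reset: what is moved stays moved. The work goes in short steps, Python scripts to look and compute and a tool call to move; the robot and the scene stay as the last step left them, time stands still between calls to the robot, and variables do not carry over. Pictures are saved under pics/ and viewed, and the job is handed in when it is done.

Besides the shell and the picture viewer there is one more tool, called in YAML: its name, and indented under it one key for each argument. arm_command: Moves the arm, as the interface text tells. Its arguments: {"type":"object","properties":{"motion":{"type":"array","items":{"type":"array","items":{"type":"number"}}},"squeeze":{"type":"number"}},"required":["motion"]}

```bash
ls; mkdir -p pics
cat > h.py <<'E'
import numpy as np,cv2
from station import bot
from scipy.spatial.transform import Rotation as R
def snap(cam,fn):
    d=bot.read_camera(cam); cv2.imwrite('pics/'+fn,d['color'][:,:,::-1]); return d
def ray(d,u,v):
    K=np.array(d['intrinsics']);dist=np.array([d['k1'],0,0,0,0.])
    p=cv2.undistortPoints(np.array([[[u,v]]],float),K,dist)[0,0]
    r=np.array(d['rotation'])@np.array([p[0],p[1],1]); return np.array(d['eye']),r
def onz(d,u,v,z):
    e,r=ray(d,u,v); return e+r*(z-e[2])/r[2]
def proj(d,P):
    K=np.array(d['intrinsics']);c=np.array(d['rotation']).T@(np.array(P)-np.array(d['eye']))
    s=c[:2]/c[2]; s=s*(1+d['k1']*(s@s)); return K[:2,:2]@s+K[:2,2]
E
python3 - <<'E'
from h import *
np.set_printoptions(precision=4,suppress=True)
for c in['scene','top','wrist']:
    d=snap(c,c+'0.png'); print(c,d['eye'],d['k1'],d['intrinsics'],d['rotation'])
    for q in['knob_j_mid','tray','seat','hinge','spare_rose','hexkey']:
        for b in bot.boxes_of(c,q)[:4]: print(q,np.round(b['box'],1),round(b['p'],2))
s=bot.observe();print({k:np.round(v,3) for k,v in s.items()})
E
```

```text
pics
scene [ 1.2471 -0.2493  0.8519] 0.03001974935404542 [[584.5705   0.     324.8702]
 [  0.     584.5705 241.8117]
 [  0.       0.       1.    ]] [-2.0363 -1.3229  0.5601]
knob_j_mid [419.1 217.2  26.5  34.7] 0.96
knob_j_mid [342.8 179.9  25.1  37.5] 0.81
knob_j_mid [426.1 151.8  27.5  28.2] 0.79
tray [417.1 251.8 181.1 118.4] 0.61
seat [154.4 350.1 308.8 256.8] 0.83
hinge [378.6 277.2  43.5  27.8] 0.58
spare_rose [360.  234.4  26.4  23.4] 0.62
spare_rose [230.4 339.2  33.6  42.4] 0.53
hexkey [230.6 337.5  36.2  43.3] 0.67
top [0.2966 0.0754 1.2718] -0.05258522520125376 [[494.0473   0.     314.9541]
 [  0.     494.0473 241.7053]
 [  0.       0.       1.    ]] [-2.1239  2.1606 -0.173 ]
knob_j_mid [232.9 234.1  14.1  20.1] 0.97
knob_j_mid [229.2 306.4  25.1  20.5] 0.84
knob_j_mid [177.4 310.2  18.8  15.7] 0.67
knob_j_mid [268.8 304.4  21.8  21.6] 0.67
tray [246.2 223.2 136.2 116.9] 0.61
seat [472.2 192.2 211.9 201.7] 0.93
hinge [286.2 200.8  34.   33. ] 0.63
spare_rose [279.9 248.   21.4  18.4] 0.7
hexkey [410.1 176.3   0.5  27.2] 0.51
wrist [ 0.2355 -0.6095  0.3863] 0.007992573733247608 [[353.9417   0.     320.8369]
 [  0.     353.9417 247.2649]
 [  0.       0.       1.    ]] [ 2.2988 -1.7891 -0.2492]
{'clock': np.float64(1.05), 'joint_positions': array([ 1.257,  0.628,  0.038,  1.517, -0.027,  0.996, -0.02 ]), 'joint_vel': array([ 0.001, -0.001, -0.001, -0.   ,  0.001,  0.001,  0.002]), 'joint_efforts': array([  0.   , -54.96 ,   1.143, -18.695,  -0.052,   0.016,   0.   ]), 'tool_pos': array([ 0.159, -0.63 ,  0.405]), 'orientation': array([-2.479,  1.93 , -0.   ]), 'wrist_force': array([-0.314,  0.105,  0.228]), 'moment': array([-0.038,  0.019,  0.047]), 'opening': np.float64(0.094)}
```

```bash
sed -i "s/np.array(d\['rotation'\])/R.from_rotvec(d['rotation']).as_matrix()/" h.py; cat h.py | head -20
```

```text
import numpy as np,cv2
from station import bot
from scipy.spatial.transform import Rotation as R
def snap(cam,fn):
    d=bot.read_camera(cam); cv2.imwrite('pics/'+fn,d['color'][:,:,::-1]); return d
def ray(d,u,v):
    K=np.array(d['intrinsics']);dist=np.array([d['k1'],0,0,0,0.])
    p=cv2.undistortPoints(np.array([[[u,v]]],float),K,dist)[0,0]
    r=R.from_rotvec(d['rotation']).as_matrix()@np.array([p[0],p[1],1]); return np.array(d['eye']),r
def onz(d,u,v,z):
    e,r=ray(d,u,v); return e+r*(z-e[2])/r[2]
def proj(d,P):
    K=np.array(d['intrinsics']);c=R.from_rotvec(d['rotation']).as_matrix().T@(np.array(P)-np.array(d['eye']))
    s=c[:2]/c[2]; s=s*(1+d['k1']*(s@s)); return K[:2,:2]@s+K[:2,2]
```

View pics/scene0.png

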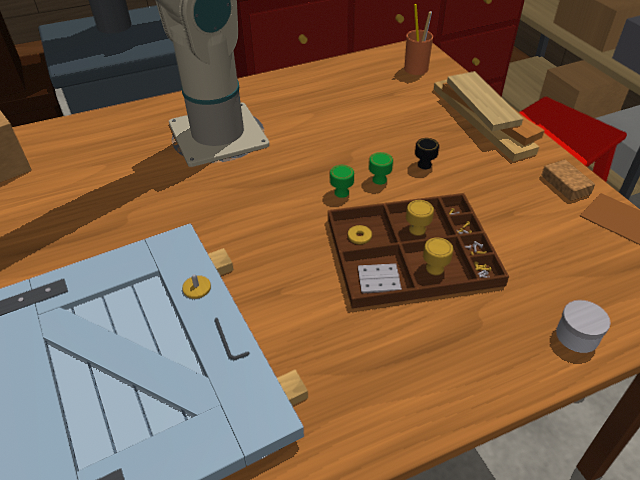

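View pics/top0.png

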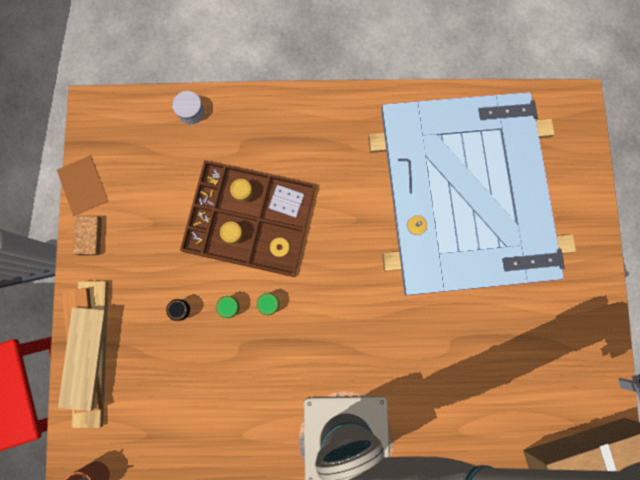

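View pics/wrist0.png

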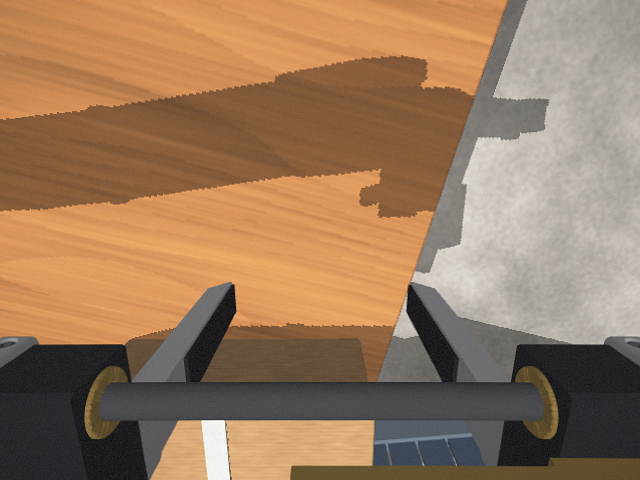

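```bash
cat >> h.py <<'E'
def blobs(d,amin=60):
    hsv=cv2.cvtColor(d['color'],cv2.COLOR_RGB2HSV)
    m=cv2.inRange(hsv,(20,140,90),(32,255,255))
    n,l,s,c=cv2.connectedComponentsWithStats(m)
    return [(s[i],c[i],l==i) for i in range(1,n) if s[i][4]>amin],m
E
python3 - <<'E'
from h import *
np.set_printoptions(precision=4,suppress=True)
for c in['scene','top']:
    d=bot.read_camera(c)
    b,m=blobs(d); cv2.imwrite('pics/m_%s.png'%c,m)
    for s,ce,_ in b: print(c,s,ce,onz(d,*ce,0.06))
d=bot.read_camera('top')
for n,uv,z in[('k1',(240,188.5),.066),('k2',(230.5,232),.066),('rose',(279.5,247),.012),('hinge',(287,201),.012),('seat',(417,225),.062),('t',(204.5,162),.028),('t',(181.5,249),.028),('t',(297,274.5),.028),('t',(318.5,185),.028),('doorc',(384,104),.054),('doorc',(405,294),.054)]: print(n,onz(d,*uv,z))
E
```

```text
scene [414   4   5  37  87] [416.2874  22.3678] [-0.2363  0.7009  0.06  ]
scene [407 200  27  35 666] [419.7808 215.0796] [0.5252 0.2691 0.06  ]
scene [348 225  24  19 330] [359.4545 234.    ] [0.5244 0.1348 0.06  ]
scene [425 238  28  37 758] [438.066 253.971] [0.6333 0.2452 0.06  ]
scene [475 262  16   9  71] [481.4366 266.6197] [0.6933 0.3003 0.06  ]
scene [183 276  28  22 413] [196.339 287.339] [ 0.5275 -0.1904  0.06  ]
top [230 179  22  22 360] [240.7444 189.275 ] [0.6247 0.2531 0.06  ]
top [408 216  18  18 221] [416.5158 225.0045] [ 0.5254 -0.1872  0.06  ]
top [220 222  22  21 369] [230.5908 231.9512] [0.5155 0.2777 0.06  ]
top [270 238  19  19 258] [279.2713 246.8643] [0.4759 0.1565 0.06  ]
k1 [0.6251 0.2541 0.066 ]
k2 [0.5143 0.2769 0.066 ]
rose [0.4827 0.1591 0.012 ]
hinge [0.604  0.1388 0.012 ]
seat [ 0.5251 -0.188   0.062 ]
t [0.709  0.3537 0.028 ]
t [0.4793 0.4082 0.028 ]
t [0.4094 0.1144 0.028 ]
t [0.6414 0.0558 0.028 ]
doorc [ 0.8512 -0.1198  0.054 ]
doorc [ 0.3543 -0.1516  0.054 ]
```

```bash
cat >> h.py <<'E'
np.set_printoptions(precision=4,suppress=True)
def delta(pos,yaw=None,s=None):
    # yaw = world azimuth of tool -y axis (outward), tool down
    s=s or bot.observe(); Rt=R.from_rotvec(s['orientation'])
    t=Rt.inv().apply(np.array(pos)-s['tool_pos'])*1000
    if yaw is None: rv=np.zeros(3)
    else:
        y=-np.array([np.cos(yaw),np.sin(yaw),0]); z=np.array([0,0,-1.]); x=np.cross(y,z)
        rv=(Rt.inv()*R.from_matrix(np.stack([x,y,z],1))).as_rotvec()
    return np.round(t,1),np.round(rv,3)
E
python3 - <<'E'
from h import *
s=bot.observe(); Rt=R.from_rotvec(s['orientation']); print(Rt.as_matrix())
d=bot.read_camera('wrist')
print(Rt.inv().apply(d['eye']-s['tool_pos']), Rt.inv().as_matrix()@R.from_rotvec(d['rotation']).as_matrix())
print(proj(d,s['tool_pos']+Rt.apply([0,0,.18])))
print(delta([.50,-.19,.405],-.35))
E
```

```text
[[ 0.2452 -0.9695  0.0001]
 [-0.9695 -0.2452 -0.0001]
 [ 0.0001 -0.0001 -1.    ]]
[-0.0014 -0.0788  0.0184] [[ 1.      0.0004 -0.0001]
 [-0.0003  0.962   0.2732]
 [ 0.0002 -0.2732  0.962 ]]
[323.5859 310.5496]
(array([-343.2, -438.1,   -0.3]), array([-0.   ,  0.   ,  0.598]))
```

arm_command:
  motion:
    - [-30, -38, 0, 0, 0, 0, 0]
    - [-70, -89, 0, 0, 0, 0, 0]
    - [-108, -138, 0, 0, 0, 0, 0]
    - [-146, -187, 0, 0, 0, 0, 0]
    - [-184, -235, 0, 0, 0, 0, 0]

```text
clock: 1.88
tool_pos: [0.3432, -0.3926, 0.405]
orientation: [-2.479, 1.93, -0.002]
wrist_force: [0.6, -1.2, 0.4]
opening: 0.0941
```

arm_command:
  motion:
    - [-38, -49, 0, 0, 0, 0, 0]
    - [-76, -98, 0, 0, 0, 0, 0]
    - [-114, -146, 0, 0, 0, 0, 0]
    - [-145, -190, 0, 0, 0, 0, 0]
    - [-159, -203, 0, 0, 0, 0, 0]

```text
clock: 2.5
tool_pos: [0.5021, -0.1869, 0.4048]
orientation: [-2.483, 1.922, -0.001]
wrist_force: [-0.6, -0.6, 0.7]
opening: 0.0942
```

Run:
```python
from h import *
print(bot.observe()['joint_positions'])
d=snap('wrist','w1.png')
b,m=blobs(d,200)
for s,c,_ in b: print(s,c,onz(d,*c,.062))
```

```text
[ 0.3027  0.4638  0.0026  1.8373 -0.0037  0.8393 -1.0101]
[  0 144  10  38 269] [  3.5502 163.2082] [0.4937 0.1036 0.062 ]
[ 302  185   52   52 1906] [327.3158 210.3935] [ 0.5252 -0.1854  0.062 ]
```

View pics/w1.png

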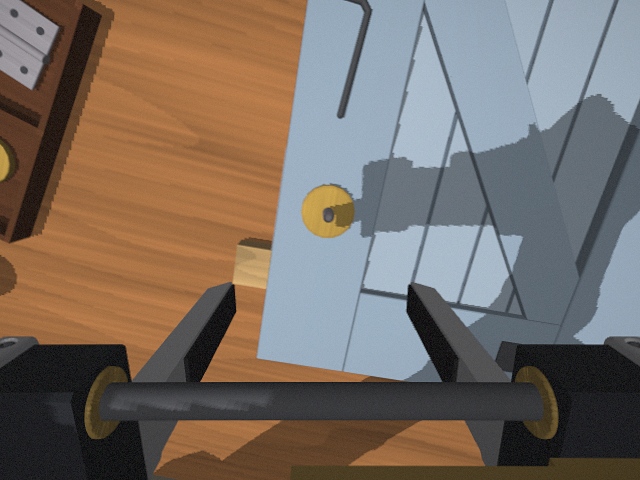

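Run:
```python
from h import *
print(delta([.50,-.10,.405],.245)); print(delta([.50,.23,.405],.245))
```

```text
(array([-83.7, -19.5,  -0.1]), array([-0.002,  0.002,  0.009]))
(array([-403.2, -102.4,    0.5]), array([-0.002,  0.002,  0.009]))
```

arm_command:
  motion:
    - [-42, -10, 0, 0, 0, 0, 0]
    - [-84, -20, 0, 0, 0, 0.009, 0]
    - [-84, -20, 0, 0, 0, 0.009, 0]

```text
clock: 2.92
tool_pos: [0.4981, -0.1021, 0.4048]
orientation: [-2.474, 1.936, 0.002]
wrist_force: [1.9, -1.1, -0.3]
opening: 0.0939
```

Run:
```python
from h import *
d=snap('wrist','w2.png')
b,m=blobs(d,200)
for s,c,_ in b: print(s,c,onz(d,*c,.062),onz(d,s[0]+s[2]/2-.5,s[1]+s[3]/2-.5,.062))
```

```text
[  47  154   50   49 1635] [ 71.6593 178.0232] [0.4935 0.1295 0.062 ] [0.4935 0.1297 0.062 ]
[ 391  203   52   51 1790] [416.2179 227.4547] [ 0.5248 -0.1857  0.062 ] [ 0.5244 -0.1861  0.062 ]
```

arm_command:
  motion:
    - [-60, -15, 0, 0, 0, 0, 0]
    - [-120, -31, 0, 0, 0, 0, 0]
    - [-180, -46, 0, 0, 0, 0, 0]
    - [-240, -61, 0, 0, 0, 0, 0]
    - [-300, -76, 0, 0, 0, 0, 0]

```text
clock: 3.6
tool_pos: [0.5027, 0.2047, 0.4049]
orientation: [2.466, -1.946, 0.003]
wrist_force: [0.5, 0.1, 0.1]
opening: 0.094
```

arm_command:
  motion:
    - [-20, -6, 0, 0, 0, 0, 0]
    - [-20, -6, 0, 0, 0, 0, 0]

```text
clock: 3.85
tool_pos: [0.5033, 0.2257, 0.4044]
orientation: [2.47, -1.941, 0.001]
wrist_force: [0.8, -0.2, -0.2]
opening: 0.0941
```

Run:
```python
from h import *
s=bot.observe();print(s['tool_pos'],s['orientation'],s['wrist_force'])
d=snap('wrist','w3.png')
b,m=blobs(d,200)
for s,c,_ in b: print(s,c,onz(d,*c,.066),onz(d,s[0]+s[2]/2-.5,s[1]+s[3]/2-.5,.066))
```

```text
[0.5033 0.2257 0.4044] [ 2.4696 -1.9407  0.0012] [ 0.8327 -0.2499 -0.2467]
[234  16  28  36 242] [246.4711  34.5331] [0.6492 0.3235 0.066 ] [0.6501 0.3228 0.066 ]
[291  57  64  70 425] [323.9153  95.2706] [0.6203 0.2525 0.066 ] [0.6229 0.2544 0.066 ]
[240 180  59  59 347] [276.3372 199.5245] [0.5254 0.2735 0.066 ] [0.5153 0.2783 0.066 ]
```

View pics/w2.png

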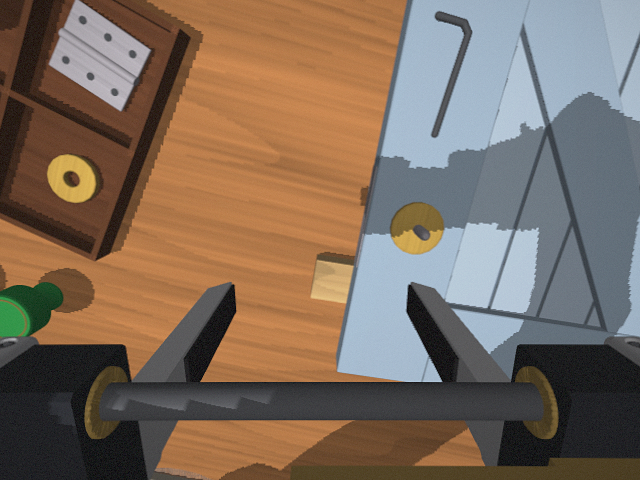

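View pics/w3.png

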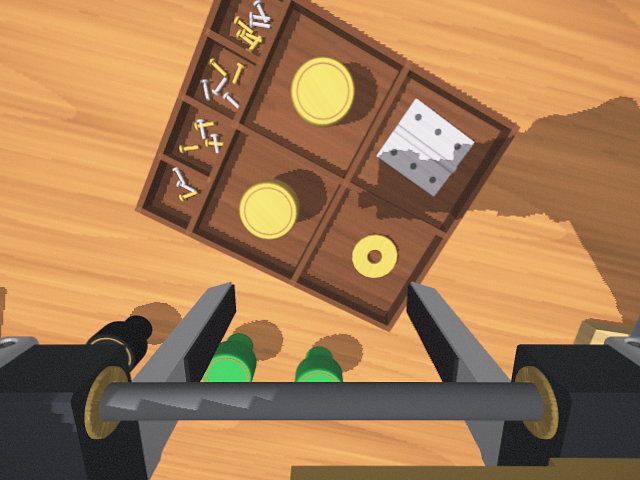

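Run:
```python
from h import *
d=bot.read_camera('wrist')
print(onz(d,322,91,.066),onz(d,268.5,210,.066))
print(delta([.5153,.2783,.33],.245))
```

```text
[0.6232 0.2526 0.066 ] [0.5145 0.2765 0.066 ]
(array([-50.9, -24.3,  74.4]), array([ 0.001, -0.002, -0.01 ]))
```

arm_command:
  motion:
    - [-25, -12, 37, 0, 0, -0.005, 0]
    - [-50, -23, 74, 0, 0, -0.01, 0]
    - [-50, -23, 74, 0, 0, -0.01, 0]
    - [-50, -23, 74, 0, 0, -0.01, 0]

```text
clock: 4.45
tool_pos: [0.5142, 0.2778, 0.3315]
orientation: [2.476, -1.932, 0.003]
wrist_force: [0.7, 0.0, 0.5]
opening: 0.0944
```

Run:
```python
from h import *
s=bot.observe();print(s['tool_pos'],s['orientation'],s['wrist_force'])
d=snap('wrist','w4.png')
b,m=blobs(d,200)
for s,c,_ in b: print(s,c,onz(d,*c,.066),onz(d,s[0]+s[2]/2-.5,s[1]+s[3]/2-.5,.066))
```

```text
[0.5142 0.2778 0.3315] [ 2.4763 -1.9324  0.0025] [0.7385 0.0324 0.5333]
[278  16  34  44 263] [292.2586  38.057 ] [0.6489 0.3309 0.066 ] [0.6495 0.3296 0.066 ]
[353  69  85  87 753] [383.6388 116.7596] [0.6188 0.2625 0.066 ] [0.6234 0.2562 0.066 ]
[ 284  218   73   74 1040] [323.199  239.1577] [0.5287 0.2807 0.066 ] [0.5169 0.2801 0.066 ]
[ 292  233   57   46 1759] [322.8704 254.0785] [0.5178 0.2782 0.066 ] [0.5162 0.2799 0.066 ]
```

View pics/w4.png

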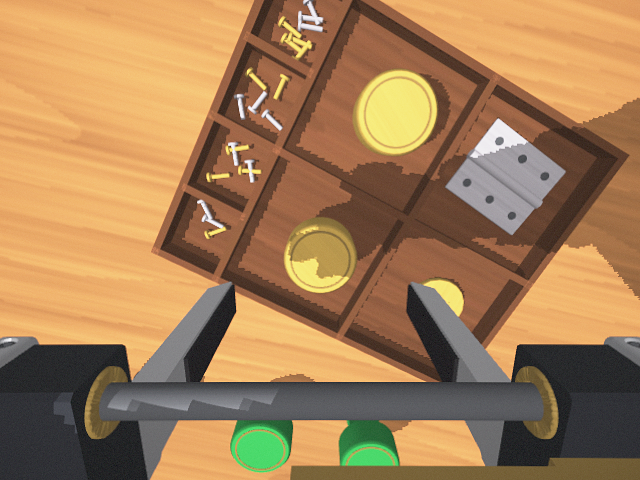

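Run:
```python
from h import *
print(delta([.5155,.279,.233],.245))
```

```text
(array([-0.7, -1.3, 99.1]), array([-0.002, -0.001,  0.   ]))
```

arm_command:
  motion:
    - [-1, -1, 30, 0, 0, 0, 0]
    - [-1, -1, 60, 0, 0, 0, 0]
    - [-1, -1, 85, 0, 0, 0, 0]
    - [-1, -1, 98, 0, 0, 0, 0]
    - [-1, -1, 98, 0, 0, 0, 0]

```text
clock: 5.12
tool_pos: [0.5143, 0.2808, 0.2331]
orientation: [2.479, -1.93, 0.001]
wrist_force: [-0.2, 0.6, -0.3]
opening: 0.094
```

Run:
```python
from h import *
s=bot.observe();print(s['tool_pos'],s['orientation'],s['wrist_force'],s['opening'])
d=snap('wrist','w5.png'); d=snap('scene','s5.png')
cv2.imwrite('pics/s5.png',cv2.resize(d['color'][120:320,300:540,::-1],None,fx=3,fy=3))
```

```text
[0.5143 0.2808 0.2331] [ 2.4787 -1.93    0.0007] [-0.1901  0.5877 -0.2982] 0.09401990284805646
```

View pics/w5.png

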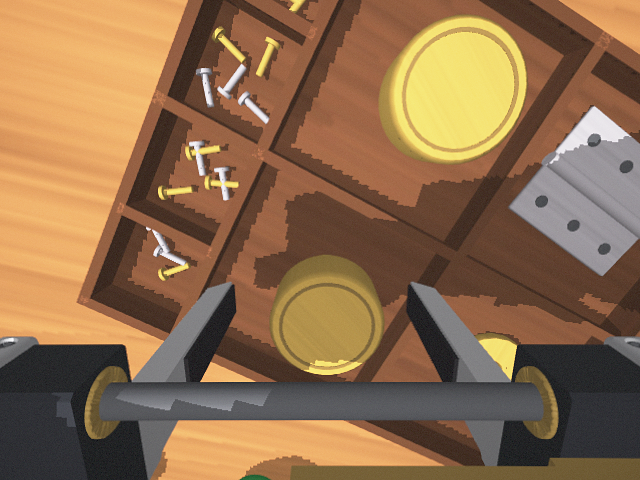

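View pics/s5.png

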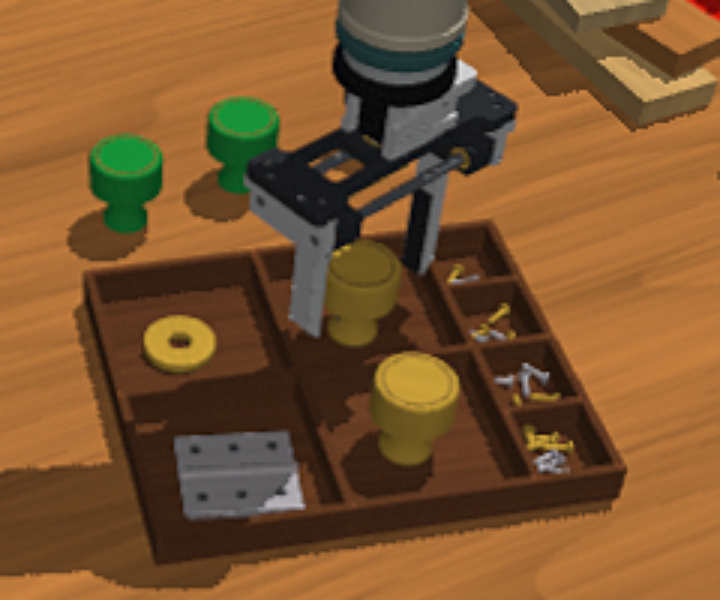

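Run:
```python
from h import *
d=bot.read_camera('wrist');s=bot.observe()
im=d['color'][240:400,230:420,::-1]; cv2.imwrite('pics/c5.png',cv2.resize(im,None,fx=4,fy=4))
print(s['tool_pos'],[onz(d,327.5,v,.066) for v in(318,322)], [delta(np.append(onz(d,327.5,v,.066)[:2],.233)) for v in (318,322)])
```

```text
[0.5146 0.2816 0.234 ] [array([0.5173, 0.2804, 0.066 ]), array([0.5153, 0.2799, 0.066 ])] [(array([ 1.8, -2.4,  1. ]), array([0., 0., 0.])), (array([ 1.8, -0.4,  1. ]), array([0., 0., 0.]))]
```

View pics/c5.png

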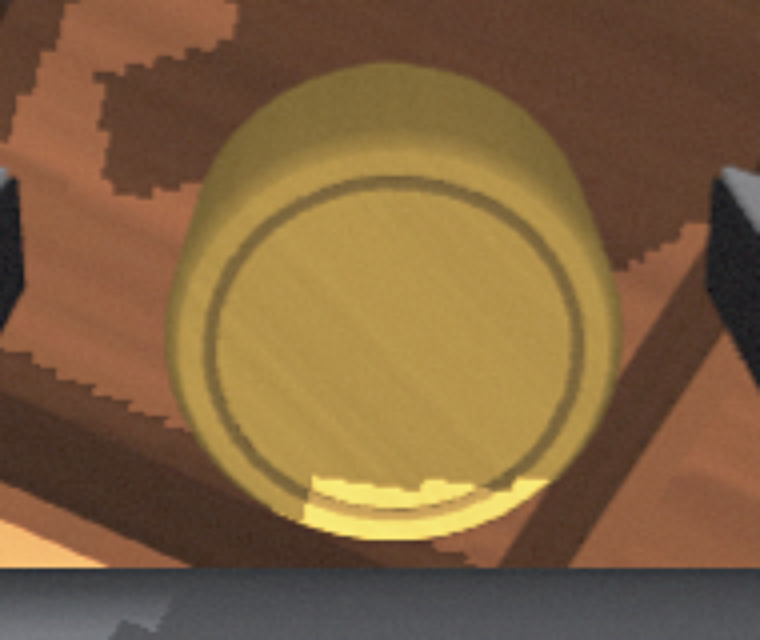

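arm_command:
  motion:
    - [2, 1, 0, 0, 0, 0, 0]
    - [2, 1, 0, 0, 0, 0, 0.3]
    - [2, 1, 0, 0, 0, 0, 0.5]
    - [2, 1, 0, 0, 0, 0, 0.6]
    - [2, 1, 0, 0, 0, 0, 0.6]
  squeeze: 35

```text
clock: 5.9
tool_pos: [0.5135, 0.2795, 0.2327]
orientation: [2.48, -1.929, -0.0]
wrist_force: [-0.1, -1.4, -0.5]
opening: 0.0574
```

arm_command:
  motion:
    - [0, 0, 0, 0, 0, 0, 0.6]
    - [0, 0, 0, 0, 0, 0, 0.6]

```text
clock: 6.15
tool_pos: [0.5135, 0.2792, 0.2327]
orientation: [2.479, -1.929, 0.0]
wrist_force: [0.8, -0.8, 0.7]
opening: 0.0531
```

arm_command:
  motion:
    - [0, 0, -6, 0, 0, 0, 1]
    - [0, 0, -16, 0, 0, 0, 1]
    - [0, 0, -28, 0, 0, 0, 1]
    - [0, 0, -38, 0, 0, 0, 1]
    - [0, 0, -42, 0, 0, 0, 1]

```text
clock: 6.78
tool_pos: [0.5137, 0.2796, 0.2758]
orientation: [-2.479, 1.928, -0.001]
wrist_force: [0.2, -0.1, -1.7]
opening: 0.0534
```

arm_command:
  motion:
    - [0, 0, 0, 0, 0, 0, 1]
    - [0, 0, 0, 0, 0, 0, 1]
    - [0, 0, 0, 0, 0, 0, 1]
    - [0, 0, 0, 0, 0, 0, 1]

```text
clock: 7.28
tool_pos: [0.5134, 0.2794, 0.2744]
orientation: [2.479, -1.928, -0.0]
wrist_force: [0.1, -0.4, -2.6]
opening: 0.0533
```

Run:
```python
from h import *
for i in range(5):
    s=bot.observe();print(s['tool_pos'],s['orientation'],s['wrist_force'],s['moment'],s['opening'],s['joint_efforts'])
    d=bot.read_camera('scene')
cv2.imwrite('pics/s6.png',cv2.resize(d['color'][120:320,300:540,::-1],None,fx=3,fy=3))
```

```text
[0.5134 0.2794 0.2744] [ 2.4795 -1.9284 -0.0002] [ 0.0809 -0.386  -2.6281] [-0.0364  0.0356  0.0379] 0.05326992910652427 [ -0.0008 -54.3543   0.3457 -13.5087   0.0129  -0.0722  -0.    ]
[0.5134 0.2794 0.2744] [ 2.4796 -1.9284 -0.0003] [ 0.1152 -0.5343 -2.1092] [-0.0265 -0.0234  0.019 ] 0.05401611373658658 [ -0.0003 -54.3301   0.3459 -13.5091   0.013   -0.0727  -0.0001]
[0.5135 0.2794 0.2745] [ 2.4796 -1.9286 -0.0001] [-0.6083 -0.5108 -2.1666] [0.0512 0.0558 0.0215] 0.05329050419765419 [ -0.0011 -54.3177   0.3453 -13.5115   0.0129  -0.0733  -0.    ]
[0.5135 0.2794 0.2746] [ 2.4797 -1.9286 -0.0001] [ 0.2858 -0.315  -2.5119] [ 0.0159 -0.0583 -0.0035] 0.0533936699068889 [  0.0004 -54.3094   0.3464 -13.5146   0.0131  -0.0739  -0.    ]
[0.5134 0.2794 0.2746] [ 2.4798 -1.9286 -0.0001] [-0.3001  0.1023 -3.3429] [0.0474 0.0407 0.0281] 0.053188117387521966 [  0.0002 -54.306    0.3466 -13.5181   0.0132  -0.0744  -0.    ]
```

View pics/s6.png

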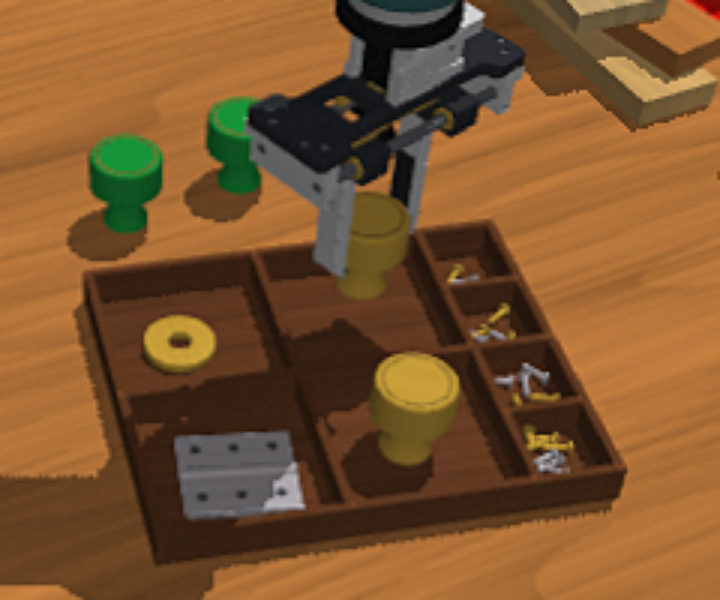

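The near knob reads about 2.5 N, so it is the hollow one. I'll set it back down.

arm_command:
  motion:
    - [0, 0, 12, 0, 0, 0, 1]
    - [0, 0, 26, 0, 0, 0, 1]
    - [0, 0, 36, 0, 0, 0, 1]
    - [0, 0, 39, 0, 0, 0, 1]
    - [0, 0, 40, 0, 0, 0, 1]

```text
clock: 8.15
tool_pos: [0.5135, 0.2795, 0.2344]
orientation: [2.48, -1.928, -0.0]
wrist_force: [0.3, 0.0, -2.0]
opening: 0.0536
```

arm_command:
  motion:
    - [0, 0, 1, 0, 0, 0, 1]
    - [0, 0, 1.5, 0, 0, 0, 1]
    - [0, 0, 2, 0, 0, 0, 1]
    - [0, 0, 2, 0, 0, 0, 1]

```text
clock: 8.65
tool_pos: [0.5135, 0.2795, 0.2328]
orientation: [-2.48, 1.929, -0.0]
wrist_force: [0.2, -0.5, -2.1]
opening: 0.0537
```

arm_command:
  motion:
    - [0, 0, 0.5, 0, 0, 0, 1]
    - [0, 0, 0.5, 0, 0, 0, 1]
    - [0, 0, 1, 0, 0, 0, 1]
    - [0, 0, 1, 0, 0, 0, 1]

```text
clock: 9.15
tool_pos: [0.5135, 0.2795, 0.2326]
orientation: [-2.479, 1.928, -0.0]
wrist_force: [-2.1, -0.1, 7.2]
opening: 0.0534
```

arm_command:
  motion:
    - [0, 0, -0.7, 0, 0, 0, 1]
    - [0, 0, -0.7, 0, 0, 0, 1]
  squeeze: 4

```text
clock: 9.4
tool_pos: [0.5136, 0.2795, 0.2326]
orientation: [-2.48, 1.928, -0.0]
wrist_force: [-1.4, -0.5, 3.1]
opening: 0.0539
```

arm_command:
  motion:
    - [0, 0, 0, 0, 0, 0, 0.4]
    - [0, 0, 0, 0, 0, 0, 0.35]
    - [0, 0, 0, 0, 0, 0, 0.2]
    - [0, 0, 0, 0, 0, 0, 0]
    - [0, 0, 0, 0, 0, 0, 0]

```text
clock: 10.02
tool_pos: [0.5135, 0.2795, 0.2324]
orientation: [2.48, -1.929, 0.0]
wrist_force: [0.1, 0.5, 0.1]
opening: 0.0872
```

arm_command:
  motion:
    - [0, 0, 0, 0, 0, 0, 0]
    - [0, 0, 0, 0, 0, 0, 0]

```text
clock: 10.28
tool_pos: [0.5135, 0.2795, 0.2324]
orientation: [-2.48, 1.929, -0.0]
wrist_force: [0.0, -0.3, 0.7]
opening: 0.0936
```

Run:
```python
from h import *
s=bot.observe();print(s['tool_pos'],s['wrist_force'],s['opening'])
d=snap('wrist','w7.png')
```

```text
[0.5135 0.2795 0.2324] [ 0.0303 -0.2613  0.6532] 0.09363984944278136
```

View pics/w7.png

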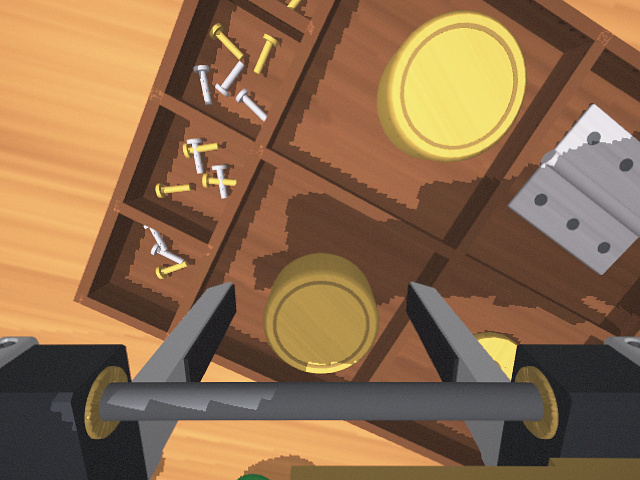

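```bash
cat >> h.py <<'E'
def ring(d,box,dark=None):
    x0,y0,x1,y1=box; im=d['color'][y0:y1,x0:x1]
    return cv2.resize(im[:,:,::-1],None,fx=4,fy=4)
E
python3 - <<'E'
from h import *
d=bot.read_camera('wrist');s=bot.observe()
cv2.imwrite('pics/c7.png',ring(d,(230,240,420,400)))
p=onz(d,321.5,324,.066); print(p,s['tool_pos'],p-s['tool_pos'])
print(delta([.623,.254,.33]))
E
```

```text
[0.5131 0.2804 0.066 ] [0.5135 0.2794 0.2324] [-0.0004  0.001  -0.1664]
(array([ 51.6, -99.9, -97.6]), array([0., 0., 0.]))
```

View pics/c7.png

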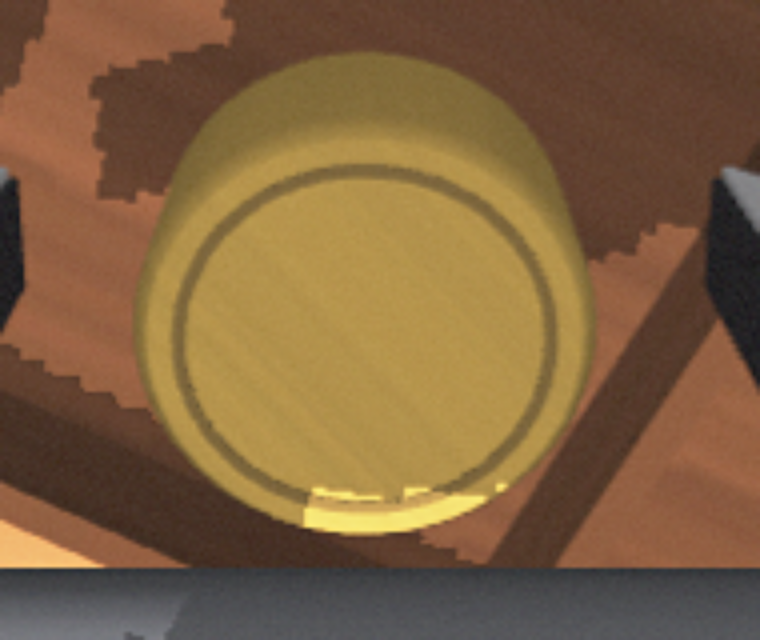

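arm_command:
  motion:
    - [0, 0, -40, 0, 0, 0, 0]
    - [0, 0, -98, 0, 0, 0, 0]

```text
clock: 10.62
tool_pos: [0.5129, 0.2792, 0.33]
orientation: [2.477, -1.926, -0.002]
wrist_force: [-0.1, 0.5, 0.0]
opening: 0.0938
```

arm_command:
  motion:
    - [25, -50, 0, 0, 0, 0, 0]
    - [51, -100, 0, 0, 0, 0, 0]
    - [51, -100, 0, 0, 0, 0, 0]
    - [51, -100, 0, 0, 0, 0, 0]

```text
clock: 11.12
tool_pos: [0.6222, 0.2548, 0.3298]
orientation: [2.479, -1.928, -0.002]
wrist_force: [0.1, 0.2, -0.2]
opening: 0.094
```

Run:
```python
from h import *
d=snap('wrist','w8.png');s=bot.observe()
print(s['tool_pos'])
b,m=blobs(d,200)
for q,c,_ in b: print(q,c,onz(d,q[0]+q[2]/2-.5,q[1]+q[3]/2-.5,.066))
```

```text
[0.6217 0.2554 0.33  ]
[224 154  31  40 203] [238.9458 173.5172] [0.667  0.3251 0.066 ]
[ 287  216   73   75 3088] [324.9038 248.9566] [0.6264 0.2558 0.066 ]
[ 225  324   69   58 1158] [262.5959 345.7142] [0.5347 0.2843 0.066 ]
```

View pics/w8.png

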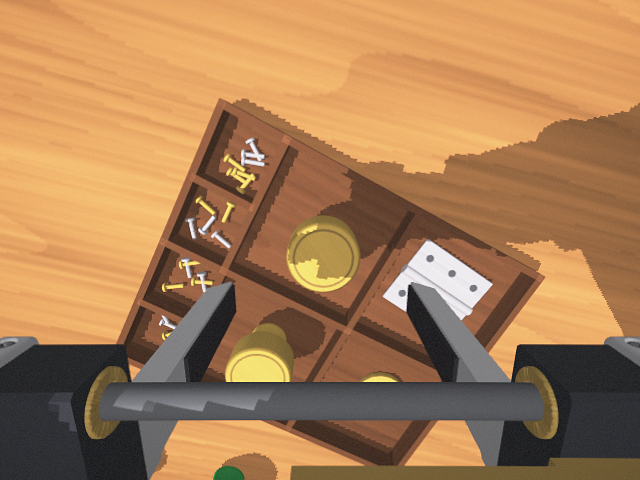

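arm_command:
  motion:
    - [0, 0, 30, 0, 0, 0, 0]
    - [0, 0, 60, 0, 0, 0, 0]
    - [0, 0, 85, 0, 0, 0, 0]
    - [0, 0, 98, 0, 0, 0, 0]
    - [0, 0, 98, 0, 0, 0, 0]

```text
clock: 11.8
tool_pos: [0.622, 0.2552, 0.2318]
orientation: [2.48, -1.926, -0.002]
wrist_force: [-0.2, -0.5, 0.6]
opening: 0.0938
```

Run:
```python
from h import *
d=snap('wrist','w9.png');s=bot.observe()
print(s['tool_pos'],s['wrist_force']); cv2.imwrite('pics/c9.png',ring(d,(230,240,420,400)))
```

```text
[0.6227 0.2552 0.2328] [ 0.8998 -0.0568 -0.0196]
```

View pics/c9.png

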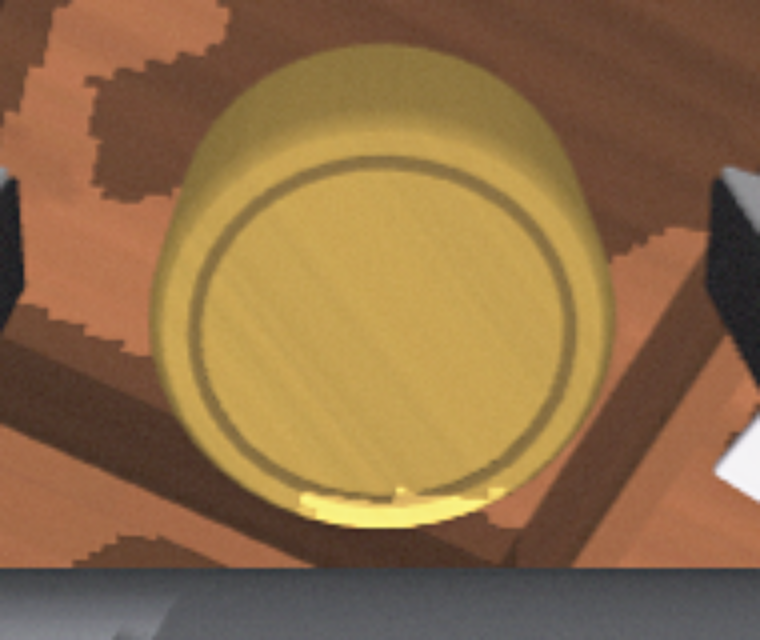

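arm_command:
  motion:
    - [2, -1, 0, 0, 0, 0, 0]
    - [2, -1, 0, 0, 0, 0, 0.3]
    - [2, -1, 0, 0, 0, 0, 0.5]
    - [2, -1, 0, 0, 0, 0, 1]
    - [2, -1, 0, 0, 0, 0, 1]
  squeeze: 45

```text
clock: 12.48
tool_pos: [0.6244, 0.253, 0.2324]
orientation: [-2.48, 1.929, 0.0]
wrist_force: [-0.3, 0.0, 0.1]
opening: 0.0573
```

arm_command:
  motion:
    - [0, 0, 0, 0, 0, 0, 1]
    - [0, 0, 0, 0, 0, 0, 1]

```text
clock: 12.72
tool_pos: [0.6243, 0.2533, 0.2324]
orientation: [-2.48, 1.928, 0.0]
wrist_force: [-0.3, 0.9, 1.1]
opening: 0.0529
```

arm_command:
  motion:
    - [0, 0, -4, 0, 0, 0, 1]
    - [0, 0, -12, 0, 0, 0, 1]
    - [0, 0, -24, 0, 0, 0, 1]
    - [0, 0, -36, 0, 0, 0, 1]
    - [0, 0, -42, 0, 0, 0, 1]

```text
clock: 13.35
tool_pos: [0.6248, 0.2531, 0.2759]
orientation: [-2.478, 1.928, -0.002]
wrist_force: [0.7, 0.1, -5.9]
opening: 0.0538
```

arm_command:
  motion:
    - [0, 0, 0, 0, 0, 0, 1]
    - [0, 0, 0, 0, 0, 0, 1]
    - [0, 0, 0, 0, 0, 0, 1]
    - [0, 0, 0, 0, 0, 0, 1]

```text
clock: 13.85
tool_pos: [0.6243, 0.2529, 0.274]
orientation: [2.479, -1.928, -0.0]
wrist_force: [0.4, 0.9, -5.9]
opening: 0.0531
```

Run:
```python
from h import *
for i in range(4):
    s=bot.observe();print(s['tool_pos'],s['orientation'],s['wrist_force'],s['moment'],s['opening'])
    d=bot.read_camera('scene')
cv2.imwrite('pics/s10.png',cv2.resize(d['color'][100:320,300:540,::-1],None,fx=2.7,fy=2.7))
d=snap('wrist','w10.png')
```

```text
[0.6243 0.2529 0.274 ] [ 2.4795 -1.9284 -0.0004] [ 0.3721  0.8778 -5.9374] [-0.0267 -0.0609 -0.0251] 0.05306566220943693
[0.6244 0.2529 0.2741] [ 2.4795 -1.9285 -0.0003] [-0.1953  0.5074 -5.8746] [-0.0355 -0.0775 -0.0125] 0.053307304374334535
[0.6244 0.2529 0.2742] [ 2.4797 -1.9285 -0.0003] [-0.1626  0.6907 -6.478 ] [-0.003   0.0111  0.0122] 0.05352248690201011
[0.6244 0.2529 0.2742] [ 2.4797 -1.9285 -0.0002] [-0.0818  0.7681 -6.7991] [ 0.0335  0.03   -0.0171] 0.05313395083685239
```

View pics/s10.png

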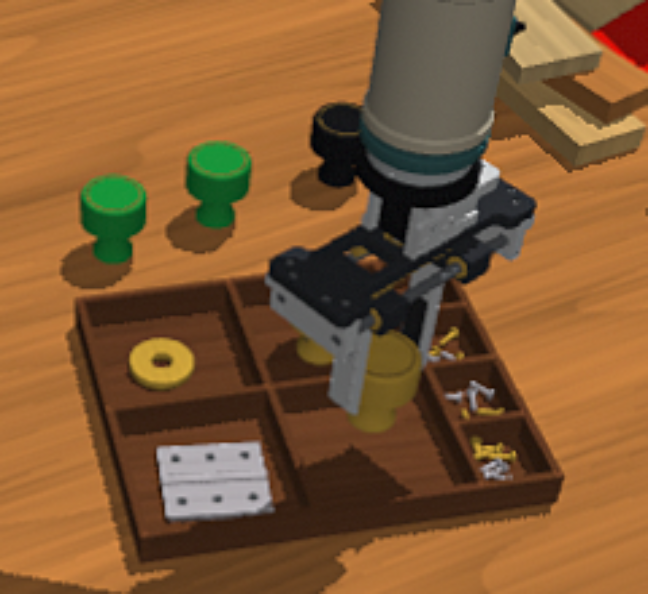

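View pics/w10.png

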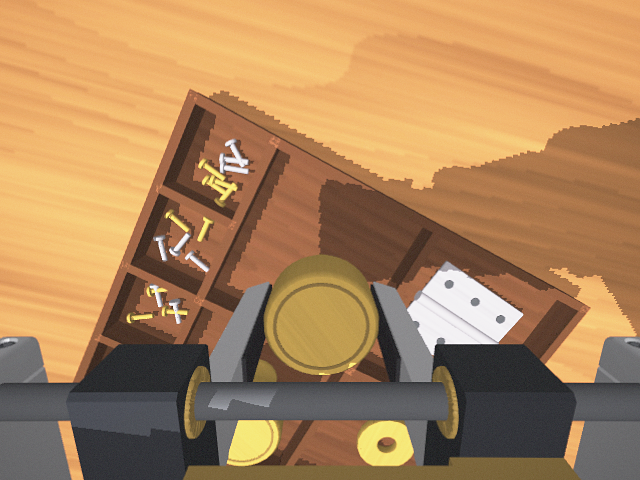

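Run:
```python
from h import *
d=bot.read_camera('wrist');s=bot.observe()
cv2.imwrite('pics/c10.png',ring(d,(230,240,420,400)))
print(delta([.6243,.2529,.37],.245),delta([.47,-.20,.37],.245))
```

```text
(array([  0. ,   0.1, -95.6]), array([ 0.   , -0.   ,  0.004])) (array([401. , 261.2, -95.6]), array([ 0.   , -0.   ,  0.004]))
```

View pics/c10.png

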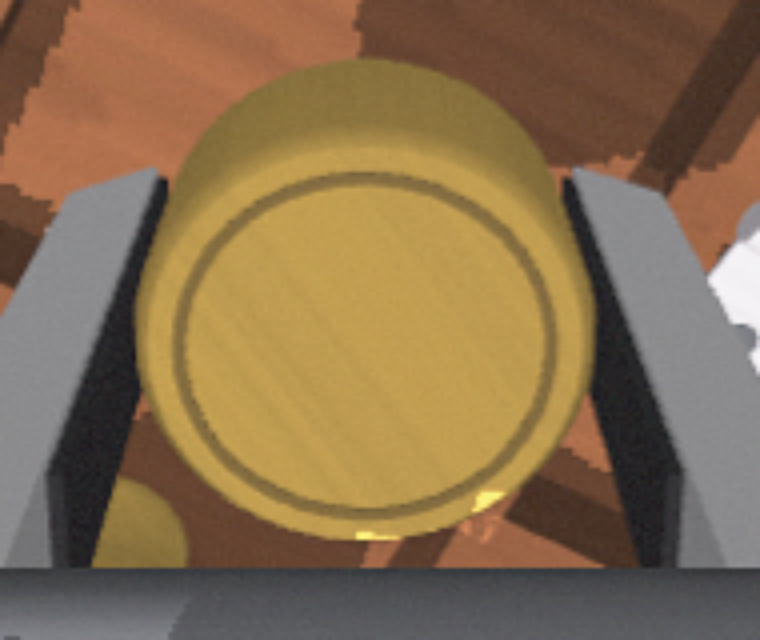

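arm_command:
  motion:
    - [0, 0, -15, 0, 0, 0, 1]
    - [0, 0, -40, 0, 0, 0, 1]
    - [0, 0, -70, 0, 0, 0, 1]
    - [0, 0, -90, 0, 0, 0, 1]
    - [0, 0, -96, 0, 0, 0, 1]

```text
clock: 14.78
tool_pos: [0.6249, 0.2531, 0.3731]
orientation: [-2.477, 1.926, -0.003]
wrist_force: [0.8, 0.4, -7.3]
opening: 0.0535
```

arm_command:
  motion:
    - [15, 10, 0, 0, 0, 0, 1]
    - [45, 29, 0, 0, 0, 0, 1]
    - [80, 52, 0, 0, 0, 0, 1]
    - [120, 78, 0, 0, 0, 0, 1]
    - [160, 104, 0, 0, 0, 0, 1]

```text
clock: 15.4
tool_pos: [0.5613, 0.0694, 0.3695]
orientation: [2.477, -1.928, -0.002]
wrist_force: [0.7, -0.5, -6.3]
opening: 0.0534
```

arm_command:
  motion:
    - [40, 26, 0, 0, 0, 0, 1]
    - [80, 52, 0, 0, 0, 0, 1]
    - [120, 78, 0, 0, 0, 0, 1]
    - [160, 104, 0, 0, 0, 0, 1]
    - [190, 124, 0, 0, 0, 0, 1]

```text
clock: 16.02
tool_pos: [0.487, -0.1455, 0.3697]
orientation: [2.475, -1.931, -0.003]
wrist_force: [-0.5, 0.1, -5.8]
opening: 0.0535
```

Run:
```python
from h import *
print(delta([.47,-.20,.37],.245))
```

```text
(array([48.7, 29.8, -0.2]), array([ 0.003, -0.   ,  0.001]))
```

arm_command:
  motion:
    - [25, 15, 0, 0, 0, 0, 1]
    - [42, 26, 0, 0, 0, 0, 1]
    - [49, 30, 0, 0, 0, 0, 1]
    - [49, 30, 0, 0, 0, 0, 1]
    - [49, 30, 0, 0, 0, 0, 1]

```text
clock: 16.65
tool_pos: [0.4728, -0.1963, 0.3702]
orientation: [-2.481, 1.927, 0.001]
wrist_force: [-0.2, 0.4, -6.6]
opening: 0.0532
```

Run:
```python
from h import *
s=bot.observe();d=snap('wrist','w11.png')
print(s['tool_pos'],s['orientation'],s['wrist_force'])
b,m=blobs(d,150)
for q,c,_ in b: print(q,c)
cv2.imwrite('pics/c11.png',ring(d,(230,140,420,300)))
# knob axis from ring centre: project circle r=? compare
zt=s['tool_pos'][2]-.1664
p=onz(d,321.25,326.25,zt); print('knob axis - tcp',p-s['tool_pos'])
```

```text
[ 0.4728 -0.1963  0.3702] [-2.4808  1.9265  0.0009] [-0.2274  0.4497 -6.5512]
[ 297  151   60   60 2627] [326.7221 180.3087]
[ 265  257  113  118 2739] [320.4618 309.2238]
[ 276  285   91   82 5431] [320.6277 326.0735]
knob axis - tcp [-0.0016  0.0009 -0.1664]
```

View pics/w11.png

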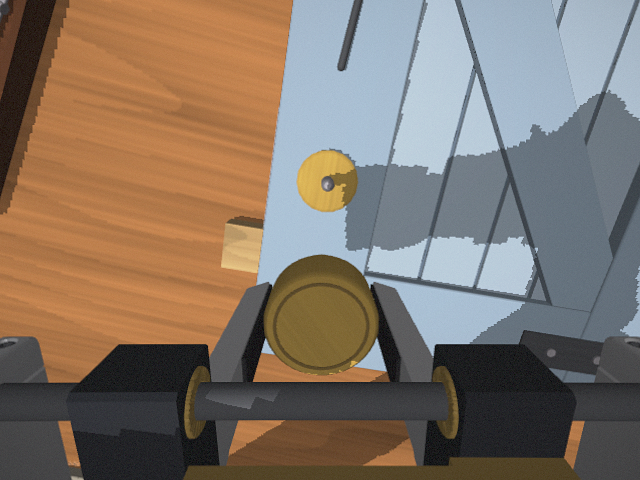

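View pics/c11.png

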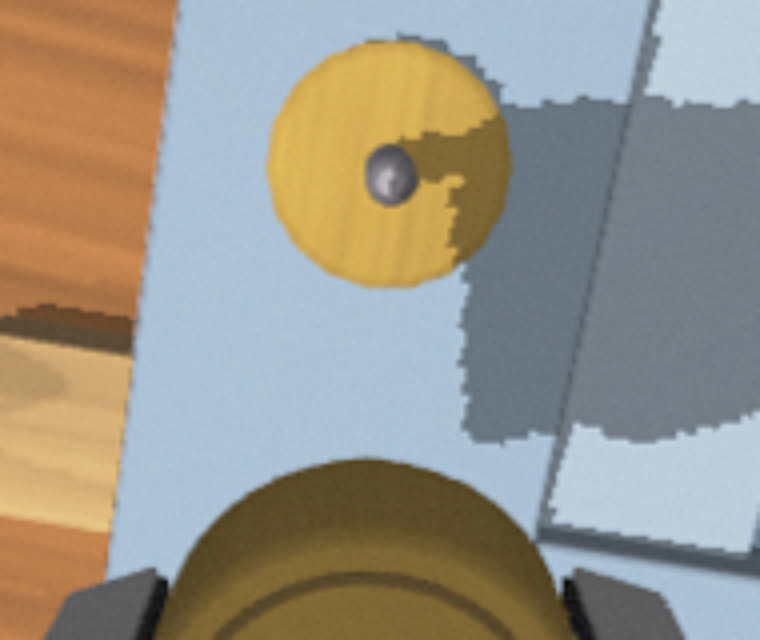

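Run:
```python
from h import *
from scipy.optimize import least_squares
s=bot.observe();d=bot.read_camera('wrist')
def box(c,r):
    a=np.linspace(0,2*np.pi,180)
    P=np.array([proj(d,c+r*np.array([np.cos(t),np.sin(t),0])) for t in a])
    return np.r_[P.min(0),P.max(0)]
zt=s['tool_pos'][2]-.1664
f=lambda v: box(np.r_[v[:2],zt],v[2])-np.array([273.4,282.7,368.9,369.7])
k=least_squares(f,np.r_[s['tool_pos'][:2],.0225],x_scale=.01);print(k.x,k.fun,'off',k.x[:2]-s['tool_pos'][:2])
for z in(.058,.062,.066):
    f=lambda v: box(np.r_[v[:2],z],v[2])-np.array([296.5,150.5,356.7,210.7])
    q=least_squares(f,np.r_[.525,-.187,.025],x_scale=.01);print(z,q.x,q.fun)
    if z==.062: seat=q.x[:2]
print(onz(d,327.3,184.3,.088))
off=k.x[:2]-s['tool_pos'][:2]
t=seat-off; print('tcp target',t,delta([*t,.345],.245))
```

```text
[ 0.4705 -0.1954  0.0223] [-0.2305  0.2468  0.2305 -0.2653] off [-0.0024  0.0008]
0.058 [ 0.5236 -0.1864  0.0245] [ 0.206  -0.1986 -0.206   0.2081]
0.062 [ 0.5239 -0.1863  0.0242] [ 0.206  -0.1986 -0.206   0.2081]
0.066 [ 0.5243 -0.1861  0.0238] [ 0.206  -0.1986 -0.206   0.2081]
[ 0.5242 -0.1863  0.088 ]
tcp target [ 0.5263 -0.187 ] (array([  4.3, -54. ,  25.4]), array([-0.   ,  0.   ,  0.006]))
```

arm_command:
  motion:
    - [2, -15, 0, 0, 0, 0, 1]
    - [4, -35, 8, 0, 0, 0.003, 1]
    - [4, -50, 20, 0, 0, 0.006, 1]
    - [4, -54, 40, 0, 0, 0.006, 1]
    - [4, -54, 44, 0, 0, 0.006, 1]

```text
clock: 17.38
tool_pos: [0.5261, -0.187, 0.3245]
orientation: [2.475, -1.934, -0.005]
wrist_force: [0.6, 0.4, -6.8]
opening: 0.0531
```

arm_command:
  motion:
    - [0, 0, 0, 0, 0, 0, 1]
    - [0, 0, 0, 0, 0, 0, 1]

```text
clock: 17.62
tool_pos: [0.5261, -0.1881, 0.327]
orientation: [-2.474, 1.936, -0.002]
wrist_force: [0.3, -0.2, -5.7]
opening: 0.0531
```

Run:
```python
from h import *
s=bot.observe();d=bot.read_camera('scene')
print(s['tool_pos'],s['orientation'],s['wrist_force'],delta([.5263,-.187,.3264],.245))
cv2.imwrite('pics/s12.png',cv2.resize(d['color'][190:330,110:290,::-1],None,fx=4,fy=4))
bt=s['tool_pos']+np.array([-.0024,.0008,-.2264]); print('bottom ctr px',proj(d,bt),'stud tip px',proj(d,[.5239,-.1863,.088]))
```

```text
[ 0.5261 -0.1881  0.327 ] [-2.4735  1.9363 -0.0018] [ 0.3107 -0.2478 -5.6625] (array([-1. , -0.5,  0.7]), array([-0.001, -0.001, -0.003]))
bottom ctr px [193.6875 269.9827] stud tip px [195.4593 274.7525]
```

View pics/s12.png

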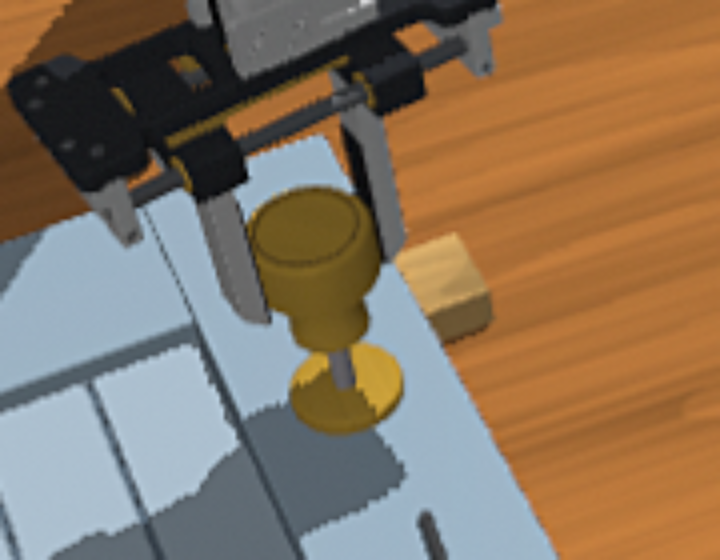

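arm_command:
  motion:
    - [-1, -0.5, 3, 0, 0, 0, 1]
    - [-1, -0.5, 7, 0, 0, 0, 1]
    - [-1, -0.5, 11, 0, 0, 0, 1]
    - [-1, -0.5, 14, 0, 0, 0, 1]
    - [-1, -0.5, 14, 0, 0, 0, 1]

```text
clock: 18.3
tool_pos: [0.5261, -0.1867, 0.312]
orientation: [2.474, -1.936, -0.001]
wrist_force: [0.2, 0.0, -7.2]
opening: 0.0531
```

arm_command:
  motion:
    - [0, 0, 1, 0, 0, 0, 1]
    - [0, 0, 2, 0, 0, 0, 1]
    - [0, 0, 3, 0, 0, 0, 1]
    - [0, 0, 3, 0, 0, 0, 1]

```text
clock: 18.8
tool_pos: [0.5261, -0.1868, 0.3093]
orientation: [2.474, -1.936, -0.0]
wrist_force: [-0.3, 0.1, -7.1]
opening: 0.0531
```

Run:
```python
from h import *
s=bot.observe();d=bot.read_camera('scene')
print(s['tool_pos'],s['orientation'],s['wrist_force'],s['moment'],delta([.5263,-.187,.3264],.245))
cv2.imwrite('pics/s13.png',cv2.resize(d['color'][190:330,110:290,::-1],None,fx=4,fy=4))
```

```text
[ 0.5261 -0.1868  0.3093] [ 2.4741 -1.936  -0.0002] [-0.3264  0.0504 -7.0642] [ 0.0544  0.0078 -0.0551] (array([  0.2,  -0.1, -17. ]), array([-0.   , -0.   , -0.002]))
```

View pics/s13.png

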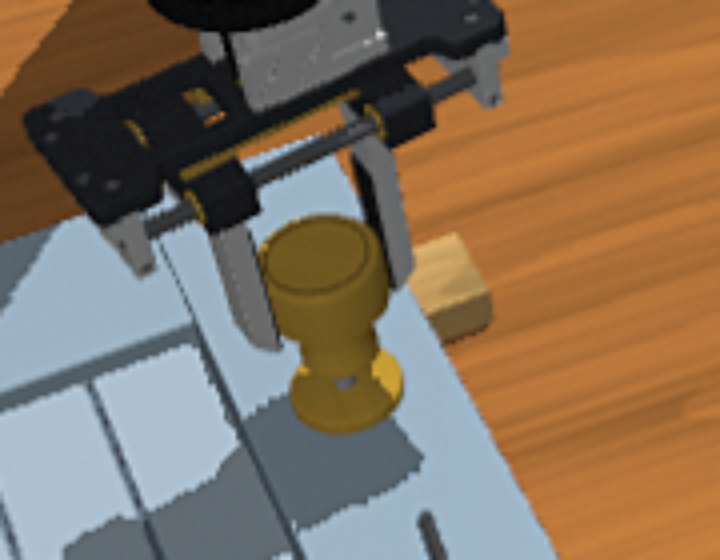

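arm_command:
  motion:
    - [0, 0, 1.5, 0, 0, 0, 1]
    - [0, 0, 3, 0, 0, 0, 1]
    - [0, 0, 4.5, 0, 0, 0, 1]
    - [0, 0, 6, 0, 0, 0, 1]
    - [0, 0, 6, 0, 0, 0, 1]

```text
clock: 19.48
tool_pos: [0.5261, -0.1868, 0.3032]
orientation: [2.474, -1.936, -0.0]
wrist_force: [-0.0, -0.3, -6.9]
opening: 0.0532
```

arm_command:
  motion:
    - [0, 0, 1.5, 0, 0, 0, 1]
    - [0, 0, 3, 0, 0, 0, 1]
    - [0, 0, 4.5, 0, 0, 0, 1]
    - [0, 0, 6, 0, 0, 0, 1]
    - [0, 0, 6, 0, 0, 0, 1]

```text
clock: 20.1
tool_pos: [0.5261, -0.1868, 0.2972]
orientation: [2.474, -1.936, -0.0]
wrist_force: [-0.0, -0.5, -6.3]
opening: 0.0533
```

arm_command:
  motion:
    - [0, 0, 1.5, 0, 0, 0, 1]
    - [0, 0, 3, 0, 0, 0, 1]
    - [0, 0, 4.5, 0, 0, 0, 1]
    - [0, 0, 6, 0, 0, 0, 1]
    - [0, 0, 6, 0, 0, 0, 1]

```text
clock: 20.72
tool_pos: [0.5261, -0.1868, 0.2913]
orientation: [2.474, -1.936, -0.0]
wrist_force: [-0.3, -0.6, -6.5]
opening: 0.0534
```

arm_command:
  motion:
    - [0, 0, 1, 0, 0, 0, 1]
    - [0, 0, 2, 0, 0, 0, 1]
    - [0, 0, 2.5, 0, 0, 0, 1]
    - [0, 0, 2.5, 0, 0, 0, 1]

```text
clock: 21.22
tool_pos: [0.5262, -0.1868, 0.2888]
orientation: [-2.474, 1.936, 0.0]
wrist_force: [-0.4, -0.6, -6.5]
opening: 0.0534
```

arm_command:
  motion:
    - [0, 0, 0.5, 0, 0, 0, 1]
    - [0, 0, 1, 0, 0, 0, 1]
    - [0, 0, 1.5, 0, 0, 0, 1]
    - [0, 0, 1.5, 0, 0, 0, 1]

```text
clock: 21.72
tool_pos: [0.5262, -0.1867, 0.2883]
orientation: [-2.474, 1.936, -0.001]
wrist_force: [-2.7, 0.9, 4.8]
opening: 0.0533
```

Run:
```python
from h import *
s=bot.observe();d=snap('scene','s14f.png')
print(s['tool_pos'],s['orientation'],s['wrist_force'],s['moment'],s['joint_vel'])
cv2.imwrite('pics/s14.png',cv2.resize(d['color'][130:330,110:510,::-1],None,fx=2,fy=2,interpolation=cv2.INTER_CUBIC))
cv2.imwrite('pics/s14b.png',cv2.resize(d['color'][200:320,130:270,::-1],None,fx=5,fy=5,interpolation=cv2.INTER_CUBIC))
d=snap('top','t14.png')
```

```text
[ 0.5262 -0.1867  0.2883] [-2.4739  1.9359 -0.0009] [-2.7485  0.8634  4.7568] [0.2364 0.6761 0.0536] [ 0.0012  0.0007  0.0005 -0.001  -0.0011 -0.001   0.0016]
```

View pics/s14.png

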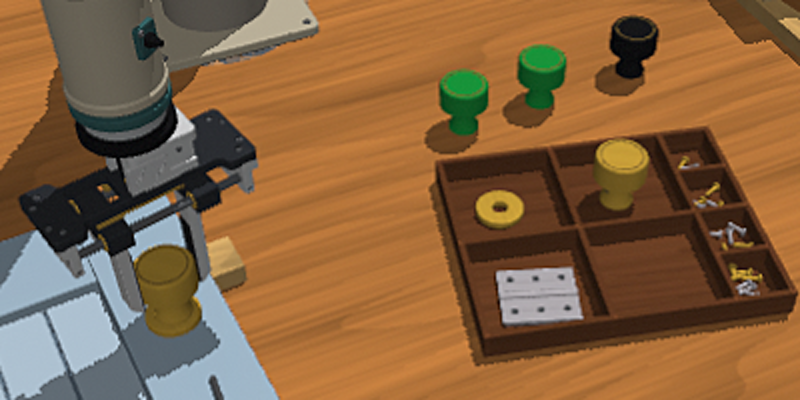

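View pics/s14b.png

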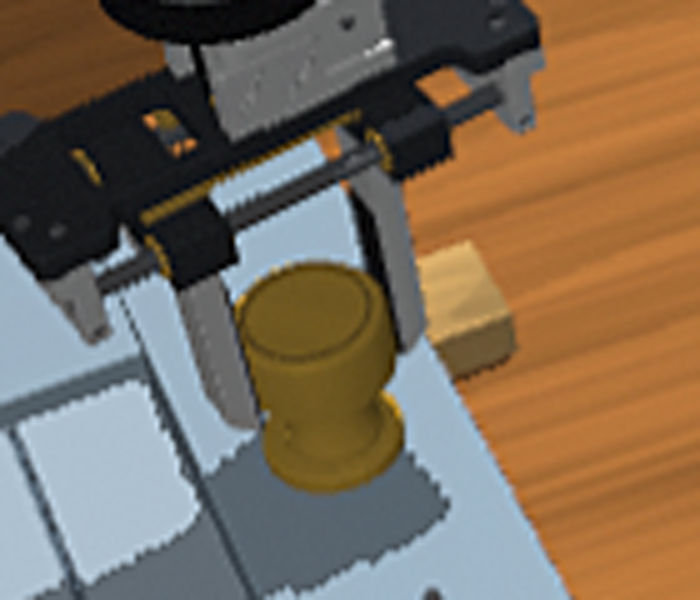

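Run:
```python
from h import *
print(bot.hand_in()); s=bot.observe(); print(s['clock'],s['tool_pos'],s['wrist_force'],s['opening'])
```

```text
the job is handed in; nothing more can be done
None
the job is handed in; nothing more can be done
```

I lifted the near knob first. It weighed about 2.5 N, so it is the hollow one, and I set it back upright in its own compartment. The far knob weighed about 6.3 N, so I lifted that solid one, lowered it over the stud until it rested on the rose, and handed in with the fingers still gripping its drum.

**Last checks:**
- **Height:** the knob met the rose with the tool at 0.2883 m; I had worked out 0.2884 m.
- **Contact and grip:** the wrist force changed from −6.5 to +4.8 N, which is about 11 N of downward push. The gripper opening was 53 mm, with the squeeze set at 45 N.
- **Pictures:** the final scene picture shows the heavy knob upright and flat on the rose. It also shows the light knob standing in its compartment, with the hinge and spare rose where they were. The hex key is only partly in the final crop, so I did not fully check it, but the arm never went near it.

**What disagreed:**
- The wrist camera put the knob's axis about 2.5 mm off the grasp centre, and I corrected for this before lowering it.
- At the end there was a small side force of about 2.7 N and a moment of about 0.7 N m. The knob is probably leaning lightly on the stud or bearing slightly more on one edge.

The clock read about 22 s at the end. The hand-in gave no verdict.

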